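# Slide the heavy case into its bay

## Robot

A 6-joint arm with a two-finger parallel gripper is mounted at the origin on the work surface. World frame = base frame: x ahead of the robot, y to its left, z up, the work surface at z = 0. Lengths are in m, angles in rad, forces in N, time in s.
With the tool pointing down it reaches from about 0.225 to 0.875 m from the base axis. Payload 3.4 kg.
Tool frame: the origin (TCP) lies on the centre line of the jaws, within the pads' length; the fingertips stand 17 mm ahead of it and the grasp point (between the pads) lies 2 mm behind it (manip.finger_overhang is the distance from the TCP to the fingertips, in m); y points along the fingers, x is the direction in which the jaws open and shut, and the axes are right-handed (so a half turn about y gives the same grasp; the last joint's range is limited). The gripper opens to 85 mm and grips with 20 to 120 N. Pads are 22 mm wide; open, the fingers measure 114 mm over their backs; the gripper's body (76 mm by 85 mm) begins 54 mm behind the grasp point. The pads swing forward as they close: fully open they stand 13 mm farther back than shut.
Start: joints at [-0.121, 0.276, 1.505, -0, 1.361, -0.121], TCP at [0.575, -0, 0.248] pointing down, gripper open.
Joint ranges: [-2.89, 2.89], [-0.75, 2.08], [0.22, 2.7], [-1.18, 4.32], [0.11, 2.71], [-2.7, 2.7]. Speed limits (rad/s): [2.57, 2.57, 3.14, 3.14, 3.14, 3.14].

## Interface

Orientations are given as a unit quaternion [w, x, y, z].
In Python, from rig import manip gives the robot as it stands.
- The arm moves only by the tool arm_command, never from a script. Its argument "commands" is a list of rows, each a list of 3 entries, a list of its own where there are three numbers: the finger opening in cm, from 0 to 8.54, then the shift along the world's x, y, z in cm, then the turn about the world's z in rad. A call has 1 to 12 rows; each row shifts and turns the commanded pose from where the row before left it; what a row does not reach is not made up. A row lasts 1/10 s, in which the tool goes at most 50 mm and 8.59 degrees, less where a joint would pass 70% of its speed; a pose out of reach is approached as far as the arm can. A call with a gripper value outside its range is refused whole. The fingers move at their own pace and stop on an object; "grip_force" is the grip in N (left out, the last holds). Time passes only in rows, so rows that do not move let the fingers close. It gives the time, the measured TCP pose, the force and the opening at its end, in the units of the state.
- manip.get_state(): the state, without advancing time (a new reading comes with each control period).
- manip.get_image(name): name is "scene" or "side" or "wrist"; returns a dict with "pixels" (400x640x3 uint8, red, green, blue), "range_z" (400x640 float32, m along the optical axis (not along the pixel's ray), 0 where there is no reading), "intrinsics" (3x3 intrinsics, pixels), "R" (3x3) and "t" (3): a world point X has camera coordinates R X + t. Camera axes: x right, y down, z forward; pixel columns grow to the right and rows downward; lengths in m; the calibration is good to about 2 mm. A picture is of the moment at which its call begins.
- manip.sign_off(): hands the job in, once; it reports no verdict.
The state is a dict: "clock": time; "qpos": joint angles; "qd": joint speeds; "effort": joint torques, N m; "position": TCP position; "ee_rot": TCP orientation; "contact_force": force on the tool from outside, world axes, zero at the start; "moment": the same for the moment, N m; "width": finger opening in m.
Only numpy, scipy, OpenCV 4.12 (cv2) and the standard library are available. Lean on these libraries where they do the work, as an engineer would, in place of code of your own. Each camera call takes 0.05 s, during which the arm holds its last target.

## Task

Push the heavy blue case on its wooden skid slowly across the bench into the timber bay, until it stands squarely between the two cleats with its front against the end stop, then let go. It is tall and tips easily, so push it low at the skid: it must slide standing flat all the way, never tipped or lifted, its top handle untouched. Leave the jar, mug, parcel and tape roll where they are.

Things in the scene. Friction and masses are not known exactly. Their poses are not given: they have to be found in the camera images.
- crate: Tall blue case with metal edges, 106 long (x) x 146 wide (y), 40 to 220 mm above the bench, fixed on a light wooden skid; about 2.4 kg (varies by a quarter), slides on the bench at 9 to 21 N. Origin: on the bench under the centre of the blue case; x points forward (the way to push), y left, z up. Pushed on the upper half of the case it tips over forward; pushed on the skid it slides flat.
- skid_rear (a point): Centre of the skid's rear face, the face to push: 95 mm behind the crate's origin, 20 mm above the bench; axes as the crate's. Skid: 40 mm tall, 150 mm wide (y), 150 mm long, from 95 mm behind to 55 mm ahead of the crate's origin, so it sticks out 42 mm behind the blue case; its front face meets the end stop.
- handle: Black bar handle fixed on top of the case, 12 mm thick, 90 mm long along y, its bar 252 mm above the bench; not to be touched. Origin on top of the case.
- bay: Fixed timber bay. Origin: on the bench where the crate's origin comes when home; x points into the bay (push direction), y left. Two cleats 26 mm tall, 22 wide, x -35 to +55 mm, inner faces at y +95 and -95 mm (20 mm free each side of the crate); painted lines lead to them. At the start the crate stands 170 to 230 mm short of home, up to 30 mm to one side, turned up to 0.2 rad from the bay.
- stop_face (a point): Centre of the near face of the bay's end stop, 55 mm beyond the bay's origin, 28 mm above the bench; axes as the bay's. The stop is a board 55 mm tall, 250 mm wide, with a painted yellow strip along it.
- jar: Closed jar, diameter 64 mm, 90 mm tall, a bystander. Origin at the centre of its underside.
- mug: White mug, diameter 76 mm, 90 mm tall, a bystander. Origin at the centre of its underside.
- parcel: Small cardboard parcel 75 x 65 x 60 mm, a bystander. Origin at the centre of its underside.
- tape: Orange tape roll lying flat, diameter 90 mm, 25 mm tall, a bystander. Origin at the centre of its underside.
Not all that is in view belongs to the job. There is more than one size of the crate; the one meant has the size given above.

How it is judged:
By the outcome, as a careful person would: the job done as asked, in the order asked, and still so for the second after the job is handed in, with the robot touching nothing.
It also fails if it takes over 51 s, if anything falls off the work surface, if the arm or the gripper's body presses on something with over 40 N, if the wrist force passes 120 N, or if a joint passes its speed limit or range.

## Working session

There is one attempt and no reset: what is moved stays moved. The work goes in short steps, Python scripts to look and compute and a tool call to move; the robot and the scene stay as the last step left them, time stands still between calls to the robot, and variables do not carry over. Pictures are saved under pics/ and viewed, and the job is handed in when it is done.

Besides the shell and the picture viewer there is one more tool, called after "Request:" in YAML: its name, and indented under it one key for each argument. arm_command: Moves the arm, as the interface text tells. Its arguments: {"type":"object","properties":{"commands":{"type":"array"},"grip_force":{"type":"number"}},"required":["commands"]}

```bash
ls; mkdir -p pics
cat > h.py <<'E'
import numpy as np, cv2
from rig import manip
def grab(n,tag):
    d=manip.get_image(n); cv2.imwrite(f'pics/{tag}.png',d['pixels'][:,:,::-1]); np.savez(f'{tag}.npz',**d); return d
def cloud(d):
    K=d['intrinsics'];z=d['range_z'];v,u=np.mgrid[0:400,0:640]
    P=np.stack([(u-K[0,2])/K[0,0]*z,(v-K[1,2])/K[1,1]*z,z],-1)
    W=(P-d['t'])@d['R']; W[z==0]=np.nan; return W
E
python3 - <<'E'
from h import *
for n in ('scene','side','wrist'): 
    d=grab(n,n+'0'); print(n,-d['R'].T@d['t'],d['R'][2])
print(manip.get_state())
E
```

```text
pics
scene [1.06198861 0.39256797 1.18818683] [-0.42908374 -0.27401248 -0.86069989]
side [ 0.86162981 -0.44940226  0.86054436] [-0.33586032  0.55439523 -0.76147473]
wrist [0.57404662 0.0672066  0.37307793] [-0.00194086 -0.26400377 -0.9645197 ]
{'clock': 0.15, 'qpos': array([-1.21036900e-01,  2.76465052e-01,  1.50585266e+00,  1.65008725e-05,
        1.36070108e+00, -1.20985514e-01]), 'qd': array([-0.00136162, -0.00133594, -0.00437725, -0.00161565,  0.00158649,
       -0.00161238]), 'effort': array([ 9.65923646e-04, -4.17143512e+01, -2.46032345e+01, -1.26433165e-04,
        7.58384820e-03, -3.43765259e-05]), 'position': array([5.74626115e-01, 2.45187879e-05, 2.47625550e-01]), 'ee_rot': array([ 7.07173131e-01, -7.07040071e-01,  5.19227212e-04,  4.80450299e-04]), 'contact_force': array([ 0.60336422, -0.63209123, -0.3513554 ]), 'moment': array([-0.01240844,  0.00967043, -0.01668067]), 'width': 0.08518187460731523}
```

View pics/scene0.png

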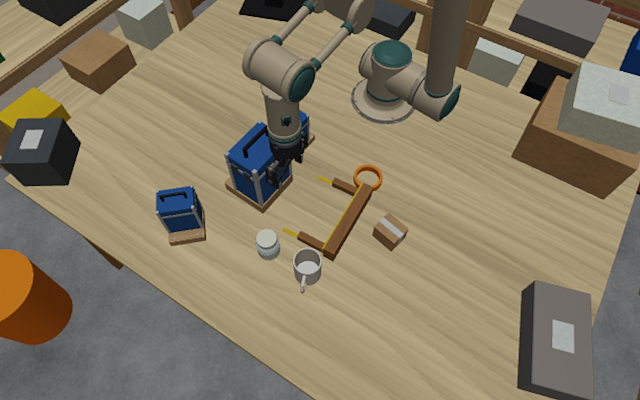

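View pics/side0.png

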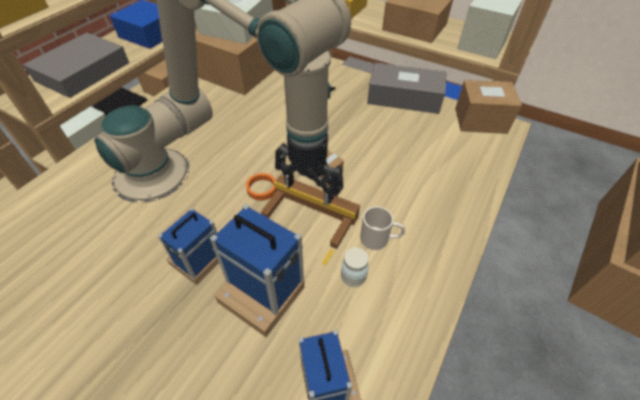

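View pics/wrist0.png

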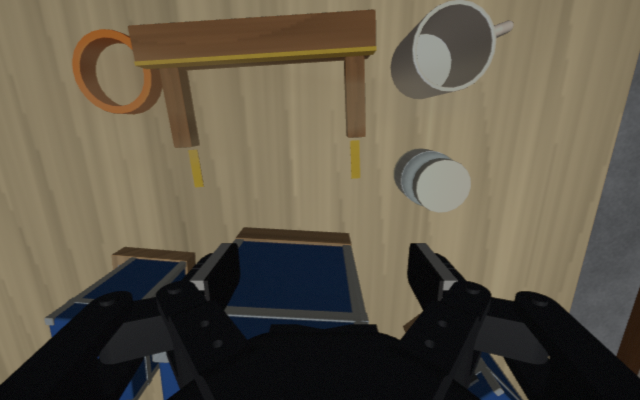

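Run:
```python
from h import *
for n in ('scene','side','wrist'):
    d=dict(np.load(n+'0.npz')); W=cloud(d); p=d['pixels'].astype(int); hsv=cv2.cvtColor(d['pixels'],cv2.COLOR_RGB2HSV)
    ok=np.isfinite(W[...,0])
    blue=ok&(hsv[...,0]>100)&(hsv[...,0]<125)&(hsv[...,1]>150)
    for zlo,zhi,nm in ((.21,.228,'top'),):
        m=(blue&(W[...,2]>zlo)&(W[...,2]<zhi)).astype(np.uint8)
        k,l,s,c=cv2.connectedComponentsWithStats(m)
        for i in range(1,k):
            if s[i,4]>60:
                q=W[l==i]; print(n,nm,s[i],q.min(0).round(3),q.max(0).round(3),cv2.minAreaRect((q[:,:2]*1000).astype(np.float32)))
    yel=ok&(hsv[...,0]>20)&(hsv[...,0]<30)&(hsv[...,1]>170)&(W[...,2]<.1)&(W[...,2]>-.02)
    k,l,s,c=cv2.connectedComponentsWithStats(yel.astype(np.uint8))
    for i in range(1,k):
        if s[i,4]>15:
            q=W[l==i]; print(n,'yel',s[i],q.min(0).round(3),q.max(0).round(3),cv2.minAreaRect((q[:,:2]*1000).astype(np.float32)))
# height map orthophoto merged
H=np.zeros((600,800,3),np.uint8); Z=np.full((600,800),-9.)
for n in ('wrist','side','scene'):
    d=dict(np.load(n+'0.npz')); W=cloud(d)
    q=W.reshape(-1,3); c=d['pixels'].reshape(-1,3)
    g=np.isfinite(q[:,0])&(q[:,2]<.23); q=q[g];c=c[g]
    u=((q[:,0]-.2)*1000).astype(int); v=(300-(q[:,1])*1000).astype(int)
    g=(u>=0)&(u<800)&(v>=0)&(v<600); u,v,q,c=u[g],v[g],q[g],c[g]
    for a,b,zz,cc in zip(u,v,q[:,2],c):
        if zz>Z[b,a]: Z[b,a]=zz; H[b,a]=cc[::-1]
cv2.imwrite('pics/ortho.png',H)
```

```text
scene top [ 228  123   45   49 1138] [ 0.461 -0.187  0.21 ] [ 0.607 -0.081  0.227] ((534.5189208984375, -132.78439331054688), (103.32687377929688, 143.35858154296875), 87.5500259399414)
scene yel [318 176  15   8  42] [ 0.398 -0.015 -0.003] [0.412 0.04  0.025] ((404.50482177734375, 12.711336135864258), (54.381771087646484, 12.568644523620605), 88.18818664550781)
scene yel [322 183  41  68 115] [0.381 0.124 0.044] [0.628 0.142 0.063] ((504.52069091796875, 133.21009826660156), (247.40036010742188, 6.130392551422119), 3.496952772140503)
scene yel [283 228  15   9  48] [ 0.609 -0.002 -0.001] [0.622 0.052 0.03 ] ((614.7852783203125, 24.780458450317383), (54.63787078857422, 12.95448112487793), 87.39470672607422)
side top [ 217  210   79   62 2547] [ 0.465 -0.189  0.21 ] [ 0.608 -0.084  0.227] ((535.77978515625, -135.97091674804688), (101.37953186035156, 139.4658966064453), 86.19400787353516)
side yel [347   0  18  11  90] [-0.021  1.324 -0.019] [0.007 1.487 0.04 ] ((2.437507152557373, 1404.1436767578125), (163.84364318847656, 26.139406204223633), 81.37103271484375)
side yel [275 183  48  2
[... 506 characters left out ...]
[160 363  20  37 449] [ 0.461 -0.121  0.218] [ 0.474 -0.088  0.221] ((467.6571960449219, -104.4979476928711), (12.57900333404541, 32.82114028930664), 0.5292108654975891)
wrist yel [257  46 118  12 609] [0.505 0.132 0.039] [0.625 0.142 0.057] ((565.2052612304688, 136.61123657226562), (120.29889678955078, 4.485487461090088), 3.4607315063476562)
wrist yel [351 142   8  35 237] [ 0.609 -0.002 -0.001] [0.62  0.043 0.003] ((615.0589599609375, 20.114713668823242), (9.244780540466309, 45.511512756347656), 3.5540359020233154)
wrist yel [193 166  10  20 137] [ 0.399 -0.015 -0.001] [0.41  0.011 0.003] ((404.3362731933594, -1.634324073791504), (10.213910102844238, 26.06712532043457), 1.8005260229110718)
```

View pics/ortho.png

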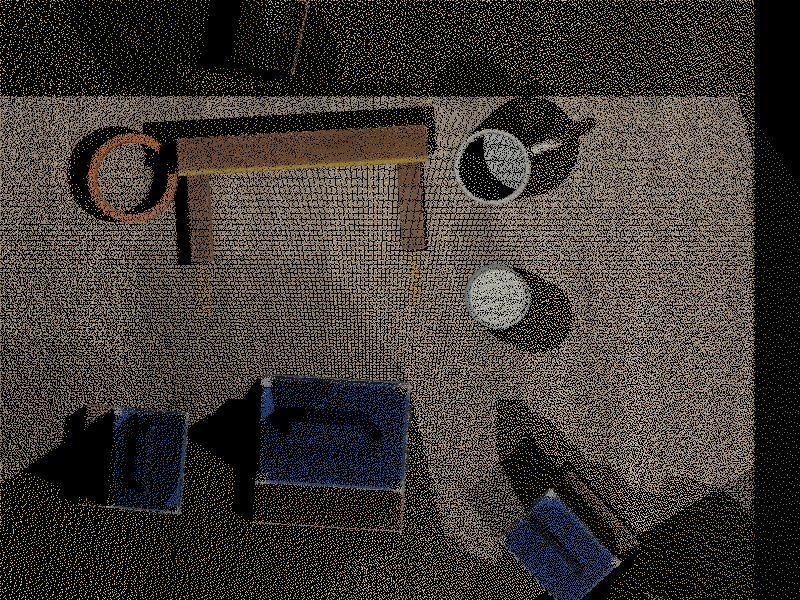

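Run:
```python
from h import *
A=[]
for n in ('scene','side'):
    d=dict(np.load(n+'0.npz')); W=cloud(d).reshape(-1,3); A.append(W[np.isfinite(W[:,0])])
A=np.concatenate(A)
for z in np.arange(.23,.72,.02):
    q=A[(abs(A[:,2]-z)<.01)&(abs(A[:,0]-.56)<.16)&(abs(A[:,1])<.15)]
    if len(q): print(round(z-.248,3),len(q),np.percentile(q,[1,99],axis=0)[:,:2].round(3).tolist())
d=dict(np.load('scene0.npz')); cv2.imwrite('pics/c1.png',cv2.resize(d['pixels'][40:220,180:360,::-1],None,fx=3.3,fy=3.3))
d=dict(np.load('side0.npz')); cv2.imwrite('pics/c2.png',cv2.resize(d['pixels'][0:230,230:390,::-1],None,fx=2.5,fy=2.5))
```

```text
-0.018 2094 [[0.464, -0.149], [0.606, -0.08]]
0.002 553 [[0.486, -0.141], [0.629, 0.01]]
0.022 222 [[0.494, -0.138], [0.631, 0.01]]
0.042 295 [[0.503, -0.013], [0.649, 0.012]]
0.062 557 [[0.503, -0.016], [0.648, 0.016]]
0.082 561 [[0.505, -0.019], [0.646, 0.018]]
0.102 509 [[0.509, -0.013], [0.643, 0.012]]
0.122 440 [[0.551, -0.037], [0.612, 0.036]]
0.142 533 [[0.552, -0.037], [0.612, 0.036]]
0.162 558 [[0.548, -0.036], [0.611, 0.035]]
0.182 550 [[0.55, -0.036], [0.612, 0.035]]
0.202 657 [[0.55, -0.035], [0.61, 0.034]]
0.222 592 [[0.551, -0.034], [0.61, 0.034]]
0.242 699 [[0.553, -0.034], [0.61, 0.034]]
0.262 738 [[0.553, -0.035], [0.61, 0.033]]
0.282 690 [[0.554, -0.034], [0.61, 0.032]]
0.302 815 [[0.565, -0.055], [0.613, 0.039]]
0.322 577 [[0.537, -0.065], [0.618, 0.062]]
0.342 1576 [[0.531, -0.067], [0.623, 0.065]]
0.362 3618 [[0.404, -0.066], [0.621, 0.074]]
0.382 4754 [[0.407, -0.06], [0.612, 0.075]]
0.402 254 [[0.4, -0.03], [0.44, 0.077]]
0.422 116 [[0.401, 0.053], [0.429, 0.076]]
```

View pics/c1.png

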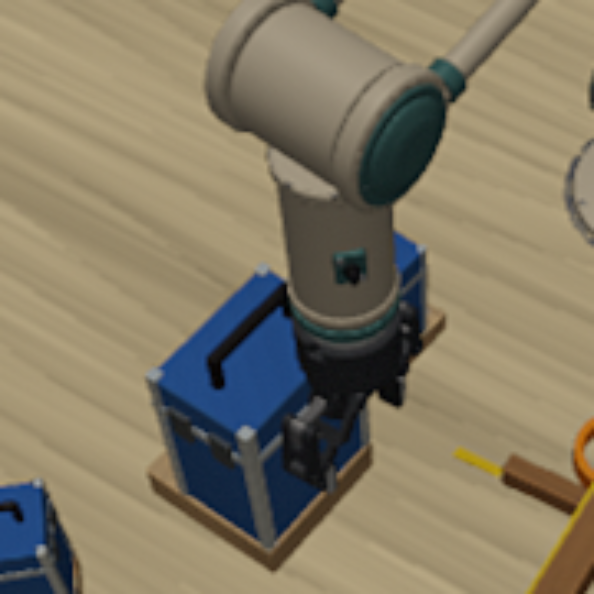

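View pics/c2.png

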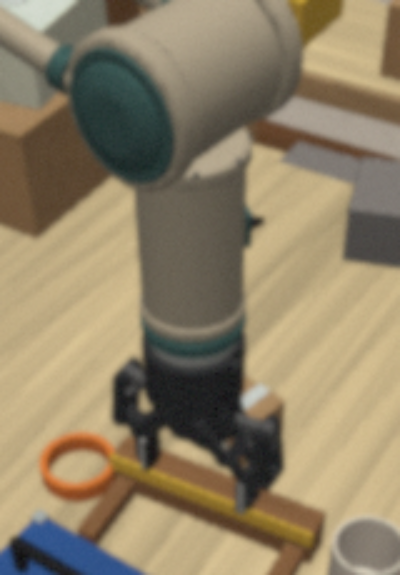

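Run:
```python
from h import *
for n in ('scene','side'):
    d=dict(np.load(n+'0.npz')); W=cloud(d)
    m=(W[...,2]>.32)&(W[...,2]<.54)&(W[...,1]>.036)&(W[...,1]<.12)&(abs(W[...,0]-.575)<.06)
    v,u=np.nonzero(m); q=W[m]; print(n,len(q)); 
    for a in list(zip(u,v,q.round(3).tolist(),d['pixels'][m].tolist()))[::max(1,len(q)//25)]: print(a)
```

```text
scene 13
(np.int64(299), np.int64(141), [0.571, 0.036, 0.402], [28, 28, 30])
(np.int64(298), np.int64(142), [0.576, 0.037, 0.405], [29, 30, 32])
(np.int64(300), np.int64(144), [0.567, 0.036, 0.387], [10, 11, 13])
(np.int64(297), np.int64(145), [0.579, 0.036, 0.397], [14, 16, 17])
(np.int64(298), np.int64(146), [0.577, 0.037, 0.391], [17, 19, 18])
(np.int64(299), np.int64(146), [0.572, 0.036, 0.385], [16, 18, 18])
(np.int64(298), np.int64(147), [0.577, 0.037, 0.388], [15, 16, 16])
(np.int64(299), np.int64(147), [0.572, 0.036, 0.382], [15, 14, 18])
(np.int64(298), np.int64(148), [0.577, 0.037, 0.384], [18, 17, 19])
(np.int64(298), np.int64(150), [0.578, 0.037, 0.378], [18, 18, 17])
(np.int64(298), np.int64(151), [0.577, 0.036, 0.372], [15, 15, 15])
(np.int64(297), np.int64(152), [0.581, 0.036, 0.373], [17, 17, 17])
(np.int64(298), np.int64(152), [0.577, 0.037, 0.369], [17, 17, 18])
side 2
(np.int64(334), np.int64(86), [0.606, 0.038, 0.495], [156, 140, 107])
(np.int64(335), np.int64(86), [0.608, 0.037, 0.497], [168, 152, 114])
```

Run:
```python
from h import *
for n,us,vs in (('scene',range(278,294,2),range(112,128,3)),('side',range(324,340,2),range(80,96,3))):
    d=dict(np.load(n+'0.npz')); W=cloud(d)
    for v in vs: print(n,v,[W[v,u].round(3).tolist() for u in us])
```

```text
scene 112 [[0.606, 0.014, 0.517], [0.603, 0.016, 0.516], [0.601, 0.02, 0.517], [0.598, 0.023, 0.516], [0.597, 0.026, 0.516], [0.593, 0.028, 0.514], [0.589, 0.03, 0.511], [0.584, 0.032, 0.508]]
scene 115 [[0.607, 0.014, 0.509], [0.604, 0.017, 0.509], [0.602, 0.02, 0.508], [0.598, 0.022, 0.506], [0.595, 0.025, 0.505], [0.594, 0.029, 0.506], [0.588, 0.029, 0.501], [0.585, 0.032, 0.499]]
scene 118 [[0.606, 0.012, 0.498], [0.605, 0.016, 0.5], [0.606, 0.022, 0.505], [0.6, 0.023, 0.5], [0.599, 0.027, 0.502], [0.595, 0.029, 0.499], [0.594, 0.034, 0.501], [0.585, 0.032, 0.491]]
scene 121 [[0.605, 0.01, 0.487], [0.606, 0.017, 0.492], [0.605, 0.021, 0.494], [0.604, 0.026, 0.496], [0.603, 0.029, 0.497], [0.597, 0.03, 0.491], [0.594, 0.033, 0.491], [0.586, 0.032, 0.482]]
scene 124 [[0.606, 0.011, 0.479], [0.604, 0.014, 0.479], [0.605, 0.021, 0.485], [0.604, 0.025, 0.486], [0.608, 0.033, 0.496], [0.599, 0.031, 0.485], [0.589, 0.028, 0.473], [0.585, 0.031, 0.471]]
scene 127 [[0.606, 0.01, 0.469], [0.606, 0.015, 0.473], [0.603, 0.018, 0.471], [0.6, 0.021, 0.47], [0.597, 0.024, 0.469], [0.595, 0.027,
[... 506 characters left out ...]
021, 0.504], [0.606, 0.023, 0.504], [0.605, 0.033, 0.498], [0.606, 0.038, 0.495], [0.264, 0.704, -0.001], [0.273, 0.703, 0.002]]
side 89 [[0.61, -0.003, 0.515], [0.609, 0.005, 0.51], [0.605, 0.019, 0.5], [0.607, 0.022, 0.499], [0.606, 0.03, 0.494], [0.609, 0.033, 0.493], [0.276, 0.683, 0.001], [0.282, 0.687, 0.001]]
side 92 [[0.609, -0.001, 0.508], [0.609, 0.005, 0.504], [0.606, 0.018, 0.495], [0.607, 0.022, 0.494], [0.273, 0.657, 0.002], [0.28, 0.659, 0.003], [0.285, 0.666, 0.001], [0.294, 0.666, 0.004]]
side 95 [[0.61, -0.002, 0.503], [0.608, 0.007, 0.497], [0.605, 0.019, 0.489], [0.607, 0.022, 0.487], [0.282, 0.64, 0.002], [0.287, 0.647, -0.0], [0.294, 0.649, 0.001], [0.303, 0.65, 0.004]]
```

Request:
arm_command:
  commands:
    - [8.5,[0,0,4.2],0]
    - [8.5,[0,0,4.2],0]
    - [8.5,[0,0,0],0]
    - [8.5,[-0.75,-4,0],0]
    - [8.5,[-0.75,-4,0],0]
    - [8.5,[-0.75,-4,0],0]
    - [8.5,[-0.75,-4,0],0]
    - [8.5,[-0.75,-4,0],0]
    - [8.5,[-0.75,-4,0],-0.05]
    - [8.5,[0,-4,0],0]
    - [8.5,[0,0,0],0]
    - [8.5,[0,0,0],0]

```text
clock: 1.35
position: [0.5296, -0.2805, 0.3311]
ee_rot: [0.708, -0.706, 0.019, -0.018]
contact_force: [0.8, 0.8, -0.4]
width: 0.0849
```

Run:
```python
from h import *
for n in ('scene','side'): 
    d=grab(n,n+'1')
```

```text
(no output)
```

View pics/scene1.png

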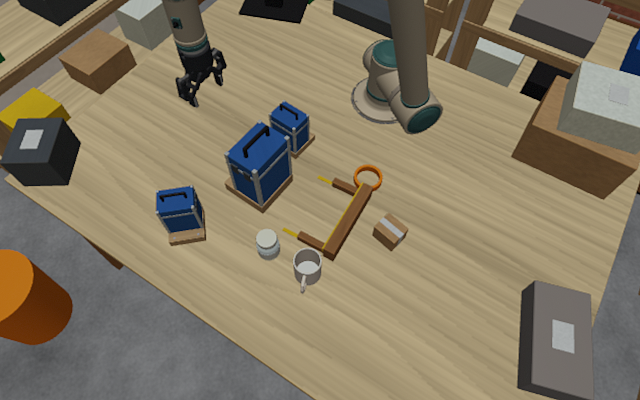

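View pics/side1.png

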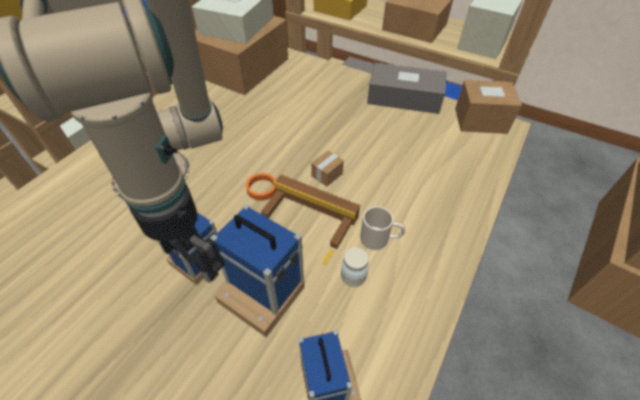

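```bash
cat > fit.py <<'E'
from h import *
def rectfit(q): 
    r=cv2.minAreaRect((q[:,:2]*1000).astype(np.float32)); return [np.round(x,1).tolist() for x in r]
def crate(d,c0=None):
    W=cloud(d); hsv=cv2.cvtColor(d['pixels'],cv2.COLOR_RGB2HSV)
    m=(W[...,2]>.213)&(W[...,2]<.227)&(W[...,0]>.4)&(W[...,0]<.68)&(W[...,1]>-.25)&(W[...,1]<.2)
    k,l,s,c=cv2.connectedComponentsWithStats(m.astype(np.uint8)); i=1+np.argmax(s[1:,4])
    return rectfit(W[l==i]), W[l==i]
E
python3 - <<'E'
from fit import *
for n in ('scene1','side1'):
    d=dict(np.load(n+'.npz')); print(n,crate(d)[0]); W=cloud(d)
    print(' topz',np.median(crate(d)[1][:,2]))
    # stop face near: points with z .01-.05 and between cleats
    m=(W[...,2]>.05)&(W[...,2]<.06)&(W[...,1]>.11)&(W[...,1]<.2)&(W[...,0]>.36)&(W[...,0]<.65)
    q=W[m]; print(' stop top',len(q),rectfit(q), q[:,2].max())
    for lo,hi in ((.36,.45),(.58,.66)):
        m=(W[...,2]>.02)&(W[...,2]<.03)&(W[...,1]>.0)&(W[...,1]<.115)&(W[...,0]>lo)&(W[...,0]<hi)
        q=W[m]; print(' cleat',len(q),rectfit(q))
    m=(W[...,2]>.034)&(W[...,2]<.045)&(W[...,1]>-.25)&(W[...,1]<-.18)&(W[...,0]>.44)&(W[...,0]<.63)
    q=W[m]
    if len(q)>20: print(' skid',len(q),rectfit(q))
    m=(W[...,2]>.01)&(W[...,2]<.045)&(W[...,1]>.115)&(W[...,1]<.15)&(W[...,0]>.42)&(W[...,0]<.59)
    q=W[m]; 
    if len(q)>20: p=np.polyfit(q[:,0],q[:,1],1); print(' face',len(q),p, np.polyval(p,.507))
E
```

```text
scene1 [[532.3, -134.6], [110.5, 150.1], 87.2]
 topz 0.22073812256359365
 stop top 989 [[501.7, 148.2], [252.1, 38.7], 3.1] 0.05999001715333456
 cleat 188 [[388.0, 75.9], [50.5, 79.4], 3.9]
 cleat 158 [[611.4, 81.4], [24.6, 67.3], 1.6]
 skid 68 [[598.2, -210.7], [57.9, 23.3], 61.8]
side1 [[533.3, -133.2], [107.6, 150.2], 86.1]
 topz 0.2214791197113691
 stop top 1022 [[502.7, 150.3], [250.2, 41.2], 2.9] 0.059994593534053606
 cleat 222 [[388.0, 76.2], [51.0, 78.4], 4.6]
 cleat 186 [[612.7, 82.6], [22.2, 65.0], 3.1]
 skid 1260 [[528.4, -204.2], [51.7, 151.7], 88.5]
 face 397 [0.05609658 0.10644423] 0.13488519633746432
```

Request:
arm_command:
  commands:
    - [8.5,[-0.4,0,-4.5],0]
    - [8.5,[0,0,-4.5],0]
    - [8.5,[0,0,-4.5],0]
    - [8.5,[0,0,-4.5],0]
    - [8.5,[0,0,-4],0]
    - [8.5,[0,0,-3.5],0]
    - [8.5,[0,0,-2.5],0]
    - [8.5,[0,0,-1.5],0]
    - [8.5,[0,0,-1],0]
    - [8.5,[0,0,0],0]
    - [8.5,[0,0,0],0]

```text
clock: 2.55
position: [0.5267, -0.2797, 0.0281]
ee_rot: [-0.707, 0.707, -0.017, 0.018]
contact_force: [0.6, -0.6, 0.0]
width: 0.0852
```

Run:
```python
from h import *
for n in ('scene','side'): 
    d=grab(n,n+'2'); print(manip.get_state()['position'])
W=cloud(d);m=(W[...,2]<.2)&(W[...,2]>.008)&(abs(W[...,0]-.525)<.08)&(W[...,1]<-.245)&(W[...,1]>-.33)
q=W[m]
for z in np.arange(.01,.2,.01):
    r=q[abs(q[:,2]-z)<.005]
    if len(r): print(round(z,3),len(r),r.min(0).round(3),r.max(0).round(3))
```

```text
[ 0.52689708 -0.28007832  0.02846152]
[ 0.5269194  -0.28022666  0.02858974]
0.02 1 [ 0.575 -0.289  0.024] [ 0.575 -0.289  0.024]
0.03 3 [ 0.571 -0.292  0.029] [ 0.576 -0.288  0.034]
0.04 9 [ 0.57  -0.292  0.035] [ 0.579 -0.288  0.044]
0.05 5 [ 0.572 -0.292  0.047] [ 0.579 -0.288  0.053]
0.06 2 [ 0.571 -0.292  0.055] [ 0.575 -0.291  0.057]
0.07 9 [ 0.569 -0.294  0.07 ] [ 0.599 -0.291  0.074]
0.08 63 [ 0.568 -0.295  0.076] [ 0.601 -0.271  0.084]
0.09 85 [ 0.554 -0.298  0.085] [ 0.601 -0.263  0.095]
0.1 69 [ 0.548 -0.297  0.095] [ 0.599 -0.263  0.105]
0.11 70 [ 0.539 -0.299  0.105] [ 0.598 -0.264  0.115]
0.12 71 [ 0.545 -0.298  0.115] [ 0.596 -0.271  0.125]
0.13 165 [ 0.555 -0.294  0.125] [ 0.595 -0.269  0.135]
0.14 29 [ 0.535 -0.315  0.136] [ 0.567 -0.263  0.145]
0.15 93 [ 0.517 -0.316  0.145] [ 0.565 -0.251  0.155]
0.16 89 [ 0.518 -0.316  0.155] [ 0.565 -0.251  0.165]
0.17 102 [ 0.517 -0.316  0.165] [ 0.565 -0.249  0.175]
0.18 132 [ 0.518 -0.316  0.175] [ 0.564 -0.247  0.185]
0.19 159 [ 0.508 -0.316  0.185] [ 0.564 -0.246  0.192]
```

View pics/side2.png

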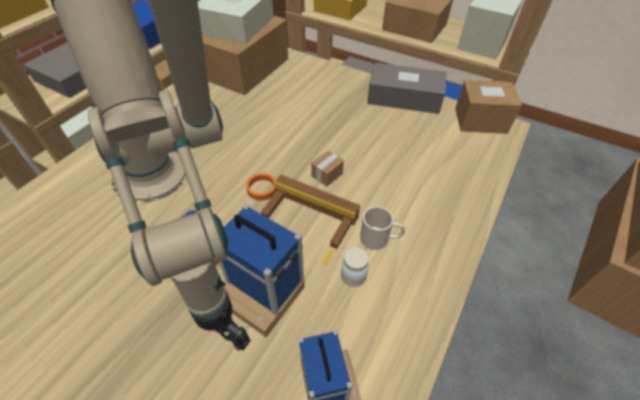

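```bash
cat > traj.py <<'E'
import numpy as np
home=np.array([.507,.076]); B=np.deg2rad(93.1)
def plan(c,th,S1,S3,tcp,cyaw,off=.106,step=.003):
    """c crate xy, th heading(rad); returns world waypoints of TCP"""
    f=np.array([np.cos(B),np.sin(B)]); l=np.array([-f[1],f[0]])
    s0=(c-home)@f; lat=(c-home)@l; ph0=th-B; D=-s0; S2=D-S1-S3
    pm=(-lat-S1*ph0/2)/(S1/2+S2+S3/2)
    print('s',s0,'lat',lat,'rel',ph0,'pm',pm)
    ss=np.linspace(0,D,int(round(D/step))+1)
    ph=np.interp(ss,[0,S1,D-S3,D],[ph0,pm,pm,0])
    y=lat+np.concatenate([[0],np.cumsum((ph[1:]+ph[:-1])/2*np.diff(ss))])
    P=home+np.outer(s0+ss,f)+np.outer(y,l); T=B+ph
    return P-off*np.c_[np.cos(T),np.sin(T)],T-np.pi/2,P
if __name__=='__main__':
    X,Y,P=plan(np.array([.533,-.134]),np.deg2rad(87.),.07,.06,None,None)
    for k in range(0,len(X),4): print(k,(X[k]*100).round(2),Y[k].round(3),P[k].round(3))
    print((X[-1]*100).round(2),Y[-1])
E
python3 traj.py; python3 -c "
from h import *
s=manip.get_state();print(s['position'],s['ee_rot'])"
```

```text
s -0.21109874990610863 lat -0.014605402701678736 rel -0.10646508437165414 pm 0.12547458938880457
0 [ 52.75 -23.99] -0.052 [ 0.533 -0.134]
4 [ 53.21 -22.79] -0.012 [ 0.533 -0.122]
8 [ 53.62 -21.58] 0.028 [ 0.533 -0.11 ]
12 [ 53.99 -20.35] 0.068 [ 0.533 -0.098]
16 [ 54.3  -19.11] 0.108 [ 0.532 -0.086]
20 [ 54.57 -17.86] 0.147 [ 0.53  -0.074]
24 [ 54.71 -16.61] 0.18 [ 0.528 -0.062]
28 [ 54.49 -15.41] 0.18 [ 0.526 -0.05 ]
32 [ 54.27 -14.22] 0.18 [ 0.524 -0.038]
36 [ 54.06 -13.02] 0.18 [ 0.522 -0.026]
40 [ 53.84 -11.82] 0.18 [ 0.519 -0.014]
44 [ 53.62 -10.63] 0.18 [ 0.517 -0.002]
48 [53.41 -9.43] 0.18 [0.515 0.01 ]
52 [53.07 -8.26] 0.168 [0.513 0.022]
56 [52.62 -7.1 ] 0.142 [0.511 0.034]
60 [52.2  -5.93] 0.117 [0.51  0.046]
64 [51.81 -4.76] 0.092 [0.508 0.058]
68 [51.44 -3.58] 0.067 [0.507 0.07 ]
[51.27 -2.98] 0.05410520681182418
[ 0.5269194  -0.28022666  0.02858974] [-0.70641185  0.7073668  -0.01674646  0.01827749]
```

Request:
arm_command:
  commands:
    - [8.5,[0,0,-0.6],0]
    - [8.5,[0,1,0],0]
    - [8.5,[0,1,0],0]
    - [8.5,[0,0.8,0],0]
    - [8.5,[0.05,0.4,0],0]
    - [8.5,[0,0.2,0],0]
    - [8.5,[0,0.2,0],0]
    - [8.5,[0,0.2,0],0]
    - [8.5,[0,0,0],0]

```text
clock: 3.55
position: [0.5265, -0.2419, 0.0213]
ee_rot: [0.707, -0.707, 0.018, -0.018]
contact_force: [0.6, -0.8, 0.3]
width: 0.0849
```

Request:
arm_command:
  commands:
    - [8.5,[0,0.1,0],0]
    - [8.5,[0,0.1,0],0]
    - [8.5,[0,0.1,0],0]
    - [8.5,[0,0.1,0],0]
    - [8.5,[0,0,0],0]

```text
clock: 4.05
position: [0.5268, -0.2397, 0.0213]
ee_rot: [-0.706, 0.708, -0.017, 0.018]
contact_force: [-0.5, -5.1, -3.3]
width: 0.0853
```

Request:
arm_command:
  commands:
    - [8.5,[0.08,0.3,0],0.01]
    - [8.5,[0.12,0.3,0],0.01]
    - [8.5,[0.12,0.3,0],0.01]
    - [8.5,[0.11,0.3,0],0.01]
    - [8.5,[0.1,0.3,0],0.01]
    - [8.5,[0.1,0.3,0],0.01]
    - [8.5,[0.1,0.3,0],0.01]
    - [8.5,[0.1,0.3,0],0.01]
    - [8.5,[0,0,0],0]

```text
clock: 4.95
position: [0.5364, -0.2166, 0.0214]
ee_rot: [-0.705, 0.709, 0.012, -0.01]
contact_force: [1.6, -6.7, -3.7]
width: 0.0849
```

Run:
```python
from fit import *
s=manip.get_state();print(s['position'],s['ee_rot'],s['contact_force'])
for n in ('scene','side'):
    d=grab(n,n+'3'); print(n,crate(d)[0],np.median(crate(d)[1][:,2]),crate(d)[1][:,2].std())
```

```text
[ 0.53635993 -0.21656229  0.02140416] [-0.7053448   0.70868814  0.01222725 -0.01001638] [ 1.56073219 -6.73443562 -3.66813653]
scene [[532.8, -112.7], [150.7, 111.0], 2.1] 0.22071481140231372 0.002203317993017391
side [[543.1, -110.0], [129.2, 108.0], 2.1] 0.22144564916782772 0.0017427934048802468
```

View pics/side3.png

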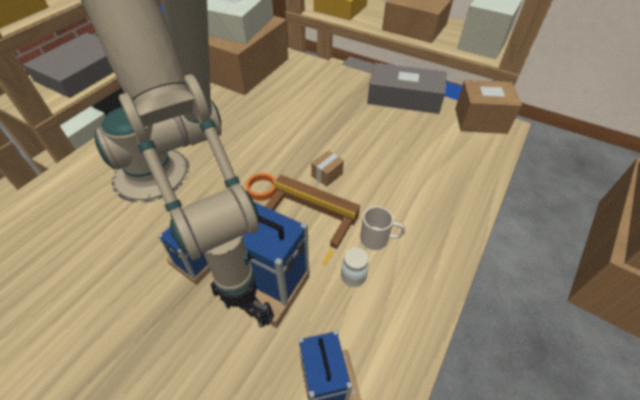

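Request:
arm_command:
  commands:
    - [8.5,[0.09,0.3,0],0.01]
    - [8.5,[0.09,0.3,0],0.01]
    - [8.5,[0.09,0.31,0],0.01]
    - [8.5,[0.09,0.31,0],0.01]
    - [8.5,[0.08,0.31,0],0.01]
    - [8.5,[0.08,0.31,0],0.01]
    - [8.5,[0.08,0.31,0],0.01]
    - [8.5,[0.08,0.31,0],0.01]
    - [8.5,[0.07,0.31,0],0.01]
    - [8.5,[0.07,0.31,0],0.01]
    - [8.5,[0.06,0.31,0],0.01]
    - [8.5,[0.06,0.31,0],0.01]

```text
clock: 6.25
position: [0.5463, -0.18, 0.0215]
ee_rot: [-0.703, 0.707, 0.055, -0.052]
contact_force: [2.3, -9.8, -5.1]
width: 0.085
```

Run:
```python
from fit import *
s=manip.get_state();print(s['position'],s['ee_rot'],s['contact_force'])
for n in ('scene','side'):
    d=grab(n,n+'4'); print(n,crate(d)[0],np.median(crate(d)[1][:,2]),crate(d)[1][:,2].std())
```

```text
[ 0.54630015 -0.18003356  0.02146506] [-0.70314129  0.70704039  0.05469374 -0.05191151] [ 2.25454738 -9.81941726 -5.08584761]
scene [[529.8, -76.0], [150.3, 108.1], 8.6] 0.22082478164268826 0.0022576144554684024
side [[560.2, -69.1], [88.8, 109.3], 8.5] 0.221472205212413 0.00181081186087499
```

Request:
arm_command:
  commands:
    - [8.5,[0.06,0.31,0],0.01]
    - [8.5,[0.05,0.31,0],0.01]
    - [8.5,[0.03,0.31,0],0.01]
    - [8.5,[0,0.31,0],0]
    - [8.5,[-0.05,0.3,0],0]
    - [8.5,[-0.06,0.3,0],0]
    - [8.5,[-0.06,0.3,0],0]
    - [8.5,[-0.06,0.3,0],0]
    - [8.5,[-0.06,0.3,0],0]
    - [8.5,[-0.06,0.3,0],0]
    - [8.5,[-0.06,0.3,0],0]
    - [8.5,[-0.06,0.3,0],0]

```text
clock: 7.55
position: [0.5429, -0.1437, 0.0215]
ee_rot: [-0.702, 0.706, 0.065, -0.063]
contact_force: [2.9, -10.2, -5.1]
width: 0.0852
```

Request:
arm_command:
  commands:
    - [8.5,[-0.06,0.3,0],0]
    - [8.5,[-0.05,0.3,0],0]
    - [8.5,[-0.05,0.3,0],0]
    - [8.5,[-0.05,0.3,0],0]
    - [8.5,[-0.06,0.3,0],0]
    - [8.5,[-0.05,0.3,0],0]
    - [8.5,[-0.05,0.3,0],0]
    - [8.5,[-0.05,0.3,0],0]

```text
clock: 8.35
position: [0.5386, -0.1195, 0.0215]
ee_rot: [-0.702, 0.706, 0.065, -0.063]
contact_force: [1.2, -10.4, -5.0]
width: 0.085
```

Run:
```python
from fit import *
s=manip.get_state();print(s['position'],s['ee_rot'],s['contact_force'])
for n in ('scene','side'):
    d=grab(n,n+'5'); print(n,crate(d)[0],np.median(crate(d)[1][:,2]),crate(d)[1][:,2].std())
```

```text
[ 0.53862299 -0.11953828  0.02146914] [-0.70227021  0.70611888  0.06532108 -0.06281589] [  1.2021214  -10.42674031  -4.98131948]
scene [[519.3, -16.6], [150.1, 109.5], 10.4] 0.2209196184102095 0.002092151018360426
side [[548.6, -9.4], [90.0, 108.4], 10.3] 0.2215863195646762 0.0019020771219084753
```

View pics/scene5.png

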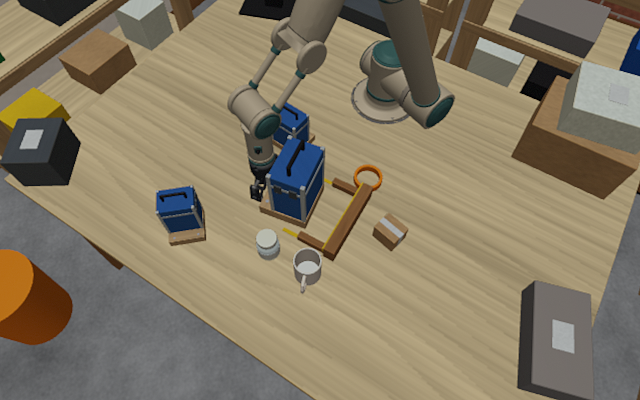

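Request:
arm_command:
  commands:
    - [8.5,[-0.05,0.3,0],0]
    - [8.5,[-0.05,0.3,0],0]
    - [8.5,[-0.06,0.3,0],0]
    - [8.5,[-0.05,0.3,0],0]
    - [8.5,[-0.05,0.3,0],0]
    - [8.5,[-0.06,0.3,0],0]
    - [8.5,[-0.05,0.3,0],0]
    - [8.5,[-0.05,0.3,0],0]
    - [8.5,[-0.06,0.3,0],0]
    - [8.5,[-0.06,0.3,0],0]
    - [8.5,[-0.1,0.29,0],-0.006]
    - [8.5,[-0.12,0.29,0],-0.006]

```text
clock: 9.65
position: [0.5309, -0.0836, 0.0215]
ee_rot: [-0.703, 0.706, 0.061, -0.059]
contact_force: [1.8, -9.7, -5.2]
width: 0.0849
```

Run:
```python
from fit import *
s=manip.get_state();print(s['position'],s['ee_rot'],s['contact_force'])
for n in ('scene','side'):
    d=grab(n,n+'6'); print(n,crate(d)[0],np.median(crate(d)[1][:,2]),crate(d)[1][:,2].std())
```

```text
[ 0.53089684 -0.08362121  0.02149175] [-0.70269292  0.70642037  0.06109624 -0.05882325] [ 1.8468536  -9.66140484 -5.22721545]
scene [[512.0, 19.7], [150.3, 110.6], 9.8] 0.22088719347511815 0.0021613042382626698
side [[542.0, 27.2], [89.9, 110.1], 9.8] 0.22157312928297995 0.001822144421404867
```

View pics/side6.png

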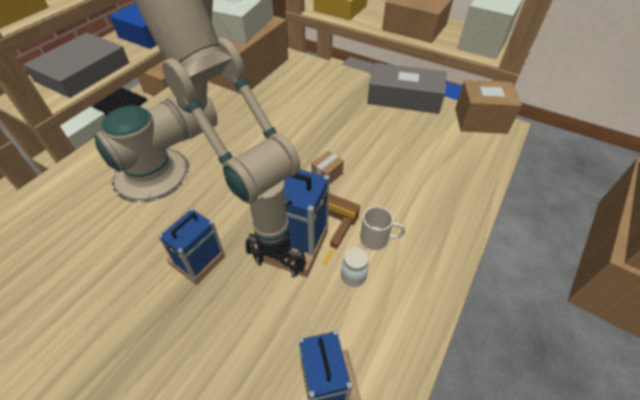

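Request:
arm_command:
  commands:
    - [8.5,[-0.12,0.29,0],-0.007]
    - [8.5,[-0.11,0.29,0],-0.007]
    - [8.5,[-0.11,0.29,0],-0.007]
    - [8.5,[-0.11,0.29,0],-0.007]
    - [8.5,[-0.11,0.29,0],-0.007]
    - [8.5,[-0.11,0.29,0],-0.007]
    - [8.5,[-0.1,0.29,0],-0.007]
    - [8.5,[-0.1,0.29,0],-0.007]
    - [8.5,[-0.1,0.29,0],-0.007]
    - [8.5,[-0.1,0.29,0],-0.007]

```text
clock: 10.75
position: [0.5197, -0.0545, 0.0215]
ee_rot: [-0.704, 0.708, 0.036, -0.035]
contact_force: [0.6, -10.5, -2.0]
width: 0.085
```

Run:
```python
from fit import *
s=manip.get_state();print(s['position'],s['ee_rot'],s['contact_force'])
for n in ('scene','side'):
    d=grab(n,n+'7'); print(n,crate(d)[0],np.median(crate(d)[1][:,2]),crate(d)[1][:,2].std())
```

```text
[ 0.51968727 -0.05448525  0.0214745 ] [-0.70448846  0.70794873  0.03623597 -0.03451892] [  0.60854354 -10.45953772  -2.00062885]
scene [[509.0, 50.0], [151.2, 109.3], 6.2] 0.22089488068225294 0.0021807684704012475
side [[532.5, 54.4], [102.0, 109.1], 5.4] 0.22154560546421065 0.0018937953294027026
```

View pics/scene7.png

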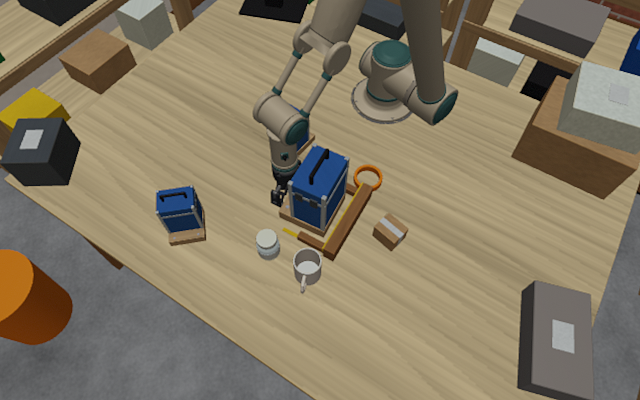

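Request:
arm_command:
  commands:
    - [8.5,[-0.1,0.29,0],-0.008]
    - [8.5,[-0.1,0.29,0],-0.008]
    - [8.5,[-0.1,0.29,0],-0.008]
    - [8.5,[-0.09,0.29,0],-0.008]
    - [8.5,[-0.09,0.29,0],-0.007]
    - [8.5,[-0.08,0.25,0],-0.007]
    - [8.5,[-0.05,0.2,0],-0.003]

```text
clock: 11.55
position: [0.5134, -0.0354, 0.0215]
ee_rot: [-0.705, 0.709, 0.019, -0.017]
contact_force: [0.2, -10.8, -2.6]
width: 0.0853
```

Run:
```python
from fit import *
s=manip.get_state();print(s['position'],s['ee_rot'],s['contact_force'])
for n in ('scene','side'):
    d=grab(n,n+'8'); print(n,crate(d)[0])
```

```text
[ 0.51337389 -0.03544494  0.02147542] [-0.70520348  0.70854137  0.0188489  -0.01737507] [  0.18956212 -10.79546446  -2.62898533]
scene [[507.9, 69.8], [150.0, 109.8], 2.8]
side [[527.8, 71.9], [109.6, 108.7], 2.4]
```

Request:
arm_command:
  commands:
    - [8.5,[0,0.1,0],0]
    - [8.5,[-0.01,0.1,0],0]
    - [8.5,[0,0.1,0],0]
    - [8.5,[-0.01,0.1,0],0]

```text
clock: 12.05
position: [0.5132, -0.0316, 0.0215]
ee_rot: [-0.705, 0.709, 0.019, -0.017]
contact_force: [0.1, -10.5, -3.2]
width: 0.0848
```

Request:
arm_command:
  commands:
    - [8.5,[0,0.1,0],0]
    - [8.5,[0,0.1,0],0]

```text
clock: 12.25
position: [0.5132, -0.0296, 0.0215]
ee_rot: [-0.705, 0.709, 0.019, -0.017]
contact_force: [-0.4, -10.8, -3.0]
width: 0.0848
```

Request:
arm_command:
  commands:
    - [8.5,[0,0.1,0],0]
    - [8.5,[0,0,0],0]

```text
clock: 12.45
position: [0.5132, -0.0284, 0.0215]
ee_rot: [-0.705, 0.708, 0.019, -0.017]
contact_force: [0.5, -10.6, -2.8]
width: 0.085
```

Not yet at the stop; go on in millimetres and watch the force.

Request:
arm_command:
  commands:
    - [8.5,[0,0.1,0],0]
    - [8.5,[0,0,0],0]

```text
clock: 12.65
position: [0.5132, -0.0275, 0.0215]
ee_rot: [-0.705, 0.709, 0.019, -0.017]
contact_force: [-0.1, -10.7, -2.3]
width: 0.0848
```

Request:
arm_command:
  commands:
    - [8.5,[0,0.1,0],0]
    - [8.5,[0,0,0],0]

```text
clock: 12.85
position: [0.5135, -0.0273, 0.0215]
ee_rot: [-0.705, 0.709, 0.02, -0.018]
contact_force: [0.8, -14.1, -2.6]
width: 0.0849
```

Request:
arm_command:
  commands:
    - [8.5,[0,0.1,0],0]
    - [8.5,[0,0,0],0]

```text
clock: 13.05
position: [0.5138, -0.0271, 0.0215]
ee_rot: [-0.704, 0.71, 0.02, -0.018]
contact_force: [1.0, -16.3, -3.4]
width: 0.0844
```

Run:
```python
from fit import *
s=manip.get_state();print(s['position'],s['ee_rot'],s['contact_force'],s['moment'])
for n in ('scene','side'):
    d=grab(n,n+'9'); print(n,crate(d)[0])
d=dict(np.load('scene9.npz')); cv2.imwrite('pics/c9.png',cv2.resize(d['pixels'][120:280,240:440,::-1],None,fx=3.5,fy=3.5))
```

```text
[ 0.51384306 -0.02708311  0.02154681] [-0.70407311  0.70960126  0.02035445 -0.01824309] [  0.99970654 -16.33578956  -3.35578914] [-2.33484441 -0.13679304  0.46787806]
scene [[505.9, 77.4], [152.1, 109.7], 3.0]
side [[529.2, 80.0], [107.1, 109.4], 3.2]
```

View pics/c9.png

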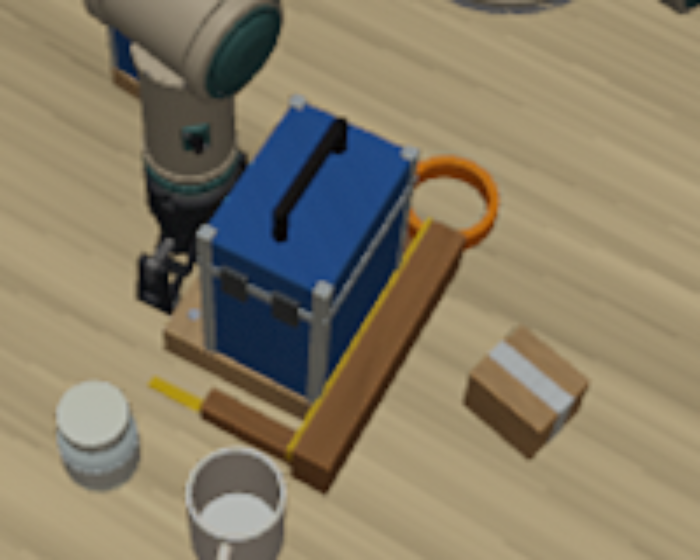

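Request:
arm_command:
  commands:
    - [8.5,[0,0.1,0],0]
    - [8.5,[0,0.1,0],0]
    - [8.5,[0,0,0],0]

```text
clock: 13.45
position: [0.5141, -0.027, 0.0216]
ee_rot: [-0.703, 0.711, 0.021, -0.019]
contact_force: [0.3, -23.9, -3.7]
width: 0.0849
```

Request:
arm_command:
  commands:
    - [8.5,[0,0.1,0],0]
    - [8.5,[0,0.1,0],0]
    - [8.5,[0,0,0],0]

```text
clock: 13.75
position: [0.5141, -0.0269, 0.0216]
ee_rot: [-0.702, 0.712, 0.021, -0.019]
contact_force: [-0.4, -30.2, -5.0]
width: 0.0849
```

Run:
```python
from fit import *
s=manip.get_state();print(s['position'],s['ee_rot'],s['contact_force'],s['moment'])
for n in ('scene','side'):
    d=grab(n,n+'10'); print(n,crate(d)[0])
```

```text
[ 0.51409214 -0.02691039  0.02162821] [-0.70181779  0.71178673  0.02118516 -0.01904265] [ -0.37630962 -30.17783418  -4.99298808] [-4.38024249  0.05537483  0.14137579]
scene [[507.5, 77.4], [149.9, 109.3], 3.5]
side [[528.8, 80.5], [107.6, 109.7], 3.3]
```

Firm at the stop (30 N, no motion, moment about z gone). Backing off straight.

Request:
arm_command:
  commands:
    - [8.5,[0.01,-0.2,0],0]
    - [8.5,[0.01,-0.2,0],0]
    - [8.5,[0.01,-0.3,0],0]
    - [8.5,[0.02,-0.5,0],0]
    - [8.5,[0.05,-1,0],0]
    - [8.5,[0.1,-2,0],0]
    - [8.5,[0.1,-2,0],0]
    - [8.5,[0.1,-2,0],0]
    - [8.5,[0,-2,0],0]
    - [8.5,[0,-2,0],0]
    - [8.5,[0,0,0],0]
    - [8.5,[0,0,0],0]

```text
clock: 15.05
position: [0.5158, -0.1408, 0.0212]
ee_rot: [0.707, -0.707, -0.017, 0.017]
contact_force: [-0.3, 0.4, -0.2]
width: 0.0852
```

Run:
```python
from fit import *
s=manip.get_state();print(s['position'],s['contact_force'])
for n in ('scene','side'):
    d=grab(n,n+'11'); print(n,crate(d)[0],np.median(crate(d)[1][:,2]))
```

```text
[ 0.51577835 -0.14083169  0.02123396] [-0.34790479  0.37078154 -0.23059152]
scene [[506.8, 77.1], [151.1, 109.2], 3.3] 0.22096780792729892
side [[508.2, 79.1], [149.6, 110.3], 2.9] 0.2215726839120701
```

View pics/scene11.png

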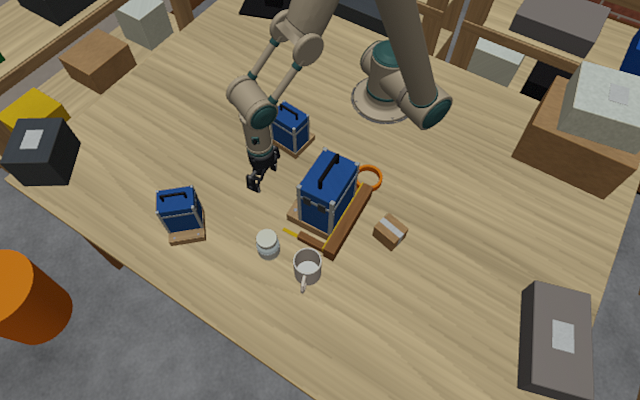

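View pics/side11.png

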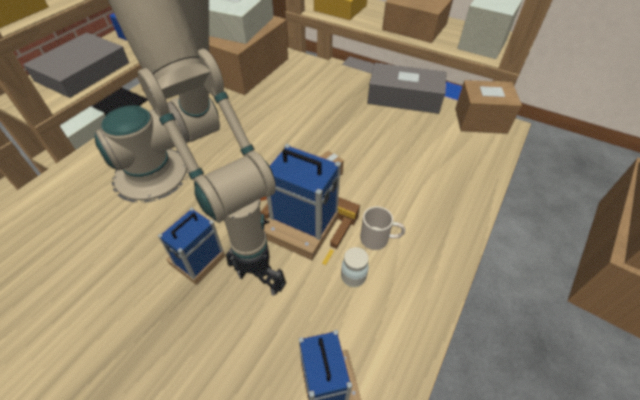

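```bash
python3 -c "
from rig import manip
print(manip.sign_off())"
```

```text
the job is handed in; nothing more can be done
None
```

I pushed the blue case by the rear face of its skid with the open fingers low, steering it about 11 mm sideways and turning it onto the bay's axis. Once its front was firm against the end stop I backed off 11 cm and handed in at about 15 s.

**Final position:** the case measures about (0.507–0.508, 0.077–0.079) m, heading 93.1°. The bay's home is about (0.507, 0.076) m, heading 93.1°. The lateral error is within about 1 mm, and the forward reading, 1–3 mm past home, is close to the camera calibration.

**Contact at the stop:** motion ceased while the force rose to 30 N, which was the highest push force I read. After I backed off, the tool force was about 0 N.

**Standing flat:** the top stayed at 221 mm in every check, so I saw no tipping or lifting, and the gripper never went near the handle after passing over it at the start.

**Bystanders:** the jar, mug, parcel and tape look unmoved by eye in the last pictures; I did not measure them.

**Disagreements:**
- The side camera's case position was off by up to 3 cm while the arm blocked its view, so I used the scene camera then. The two agreed again once the view was clear.
- While pushing, the tool read a steady 2–5 N downward, which I put down to friction at the skid face.

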